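# Draw the core plug from a resin mould with a screw-in puller

## Task

Draw the core plug out of the resin mould. Take the flat-handled puller from the tool block, screw it clockwise into the thread in the middle of the plug, feeling for the start of the thread and never forcing it, until its shoulder is nipped lightly tight on the plug's face; then pull the plug straight up out of its pocket without cocking it. Set it down gently, upright on the floor of the steel parts tray, with the puller still screwed in, and leave everything else where it is.

Things in the scene. Friction and masses are not known exactly. Their poses are not given: they have to be found in the camera images.
- puller_bar (a point): Centre of the loose steel puller's handle: a flat-sided cross bar 78 mm long (point x), 13 mm thick (y), 24 mm high (z, running up the shaft from tip to handle). The puller, about 0.35 kg, stands upright in one of the tool block's two holes, its shoulder resting on the block's top. A T-handled socket driver with a thin round bar stands in the other.
- puller_seat (a point): Centre of the flat underside of the puller's round shoulder (40 mm across, 8 mm thick), 62 mm below puller_bar, axes alike. This face comes down on the plug's face; once it is down, the turning moment climbs steeply over about 0.1 rad: 0.15 to 0.25 N m is a proper nip, 0.4 N m too much. Below the seat is a 15.6 mm core, 20 mm long with a tapered nose.
- puller_lugs (a point): On the puller's axis 7.5 mm below puller_seat, axes alike: mid-height of two opposite thread lugs on the core, 25 mm over both, each 3.5 mm high and 8 mm wide. They point along the point's x axis, in line with the cross bar.
- plug_face (a point): Centre of the core plug's top face, at the mouth of its threaded hole; z up, x and y along the sides of its square head. The plug is loose aluminium, about 0.3 kg, 42 mm high: a 63 mm square head, 20 mm high, lies flush in the mould's top (1.5 mm gap all round); below it a 44 mm square shank, 22 mm long, sits in a 46 mm pocket.
- plug_thread (a point): On the plug's axis 10 mm below plug_face, axes alike: hole 29 mm wide, 20 mm deep, with a steel two-start right-hand thread (in clockwise), lead 16 mm a turn. Ribs 3.5 mm high leave a 19 mm clear core and 4.5 mm grooves. The two ribs start bluntly, opposite each other, at the mouth: lugs resting on them just past the starts drop about 7 mm into the grooves when turned back counter-clockwise.
- plug: The core plug; origin at its foot, axes as plug_face. The puller's lugs drop in when its bar lies at the thread's start, anywhere from 0.7 rad clockwise to 0.4 rad counter-clockwise of the plug's x axis: not measured. The shoulder is then 2.8 mm above the face (higher if farther counter-clockwise, by the lead). Clockwise from the start it seats after about 1.1 rad and is tight at 1.3 to 1.45.
- plug_foot (a point): Centre of the underside of the plug's shank, 42 mm below plug_face, axes alike. A rubber seal grips the shank: its drag of about 7 to 13 N must be overcome over the first 17 mm of lift; after 22 mm the shank is out of the narrow pocket, after 42 mm the plug is clear of the mould.
- mould: Aluminium resin mould, 150 mm (x) by 130 mm (y), 64 mm high, held on the bench by two strap clamps on its long sides (out to 120 mm from its middle along y, 50 mm high). Origin under its centre, z up. The plug's pocket is in the middle of its top; the plug's x axis agrees with the mould's within 0.05 rad. Fixed.
- tray_floor (a point): Middle of the floor of the open steel parts tray, 170 mm (x) by 150 mm (y) outside, 22 mm high, walls and floor 3 mm; the point lies on the floor's upper face, 3 mm above the bench. Fixed.
- tray: The same steel parts tray; origin under its centre on the bench.
- rack: Wooden tool block, 210 mm (x) by 75 mm (y), 45 mm high, with two 32 mm holes 50 mm either side of its middle along x, one holding the puller, the other the socket driver. Origin under its centre. Fixed.
- socket_driver: Bystander in the other hole of the tool block: T-handled socket driver, 107 mm high, its foot 7 mm above the bench, with a 13 mm round bar 85 mm long at its top. Origin at the centre of its foot.
- hardener: Bystander: brown glass bottle, 64 mm across, 130 mm high; origin under its centre.
- resin_jar: Bystander: white plastic jar, 96 mm across, 150 mm high; origin under its centre.
- mix_cup: Bystander: white cup, 68 mm across the rim, 70 mm high; origin under its centre.
- spatula: Bystander: spatula lying on the bench near the robot.
- screwdriver: Bystander: screwdriver lying on the bench near the robot.
- cast_base: Bystander: small black cast block, 70 x 50 x 18 mm; origin under its centre.
Not all that is in view belongs to the job. Leave any turquoise look-alike of the part that bears puller_bar alone.

How it is judged:
On the way, in this order (a step that is already met when the one before it is completed fails the run):
1. the puller is screwed home and nipped tight by the thread, not merely pressed down (seal and weight make about 20 N between plug and mould), with the plug still in its pocket (z of puller_seat in the frame of plug_face between -0.002 and 0.0009 m and horizontal distance between puller_seat and plug_face below 0.003 m and angle between the z axis of puller_seat and the z axis of plug_face, either way round below 0.06 rad and distance of plug_foot from where it was at the start of the episode below 0.003 m and contact force between puller and plug above 18 N and contact force between plug and mould below 34 N), for 0.2 s.
2. the plug is drawn up clear of the mould on the puller (z of puller_seat in the frame of plug_face between -0.002 and 0.0018 m and horizontal distance between puller_seat and plug_face below 0.003 m and angle between the z axis of puller_seat and the z axis of plug_face, either way round below 0.06 rad and z of plug_foot in the frame of mould above 0.066 m), for 0.1 s.
At the end, for the whole second after the job is handed in: The plug stands upright (within 0.06 rad) with its foot on the tray's floor (within 3 mm), at rest and released, and the puller is still screwed into it: its shoulder within 1.8 mm of the plug's face, centred within 3 mm and in line within 0.06 rad (z of puller_seat in the frame of plug_face between -0.002 and 0.0018 m and horizontal distance between puller_seat and plug_face below 0.003 m and angle between the z axis of puller_seat and the z axis of plug_face, either way round below 0.06 rad and z of plug_foot in the frame of tray_floor between -0.003 and 0.003 m and x of plug_foot in the frame of tray_floor between -0.062 and 0.062 m and y of plug_foot in the frame of tray_floor between -0.052 and 0.052 m and angle between plug_foot's own z axis and vertical below 0.06 rad and linear speed of each of plug, puller below 0.02 m/s); the robot touches nothing.
It fails at once if the thread is forced: more than 100 N between puller and plug (contact force between puller and plug above 100 N).
It fails at once if the plug is jammed in its pocket: more than 90 N between plug and mould, seal included (contact force between plug and mould above 90 N).
It fails at once if the plug is cocked over 0.09 rad while in its pocket (z of plug_foot in the frame of mould below 0.06 m and horizontal distance between plug_foot and mould below 0.03 m and angle between plug_foot's own z axis and vertical above 0.09 rad).
It fails at once if the plug is set down hard: more than 60 N between plug and tray (contact force between plug and tray above 60 N).
It fails at once if a bystander is moved over 20 mm (distance of any of socket_driver, hardener, resin_jar, mix_cup, spatula, screwdriver, cast_base from where it was at the start of the episode above 0.02 m).
It also fails if it takes over 70 s, if anything falls off the work surface, if the arm or the gripper's body presses on something with over 40 N, if the wrist force passes 120 N, or if a joint passes its speed limit or range.

## Robot

A 6-joint arm with a two-finger parallel gripper is mounted at the origin on the work surface. World frame = base frame: x ahead of the robot, y to its left, z up, the work surface at z = 0. Lengths are in m, angles in rad, forces in N, time in s.
With the tool pointing down it reaches from about 0.225 to 0.875 m from the base axis. Payload 3.4 kg.
Tool frame: the origin (TCP) lies at the very end of the fingers, on their centre line; the grasp point (between the pads) lies 19 mm behind it (grip_depth is the distance from the TCP to the grasp point, in m); x points along the fingers, z is the direction in which the jaws open and shut, and the axes are right-handed (so a half turn about x gives the same grasp; the last joint's range is limited). The gripper opens to 85 mm and grips with 20 to 120 N. Pads are 22 mm wide; open, the fingers measure 114 mm over their backs; the gripper's body (76 mm by 85 mm) begins 54 mm behind the grasp point. The pads swing forward as they close: fully open they stand 13 mm farther back than shut.
Start: joints at [1.18, 0.276, 1.505, -0, 1.361, -0.121], TCP at [0.153, 0.554, 0.231] pointing down, gripper open.
Joint ranges: [-2.89, 2.89], [-0.75, 2.08], [0.22, 2.7], [-1.18, 4.32], [0.11, 2.71], [-2.7, 2.7]. Speed limits (rad/s): [2.57, 2.57, 3.14, 3.14, 3.14, 3.14].

## Interface

Orientations are given as a unit quaternion [w, x, y, z].
In Python, from rig import get_state, get_image, sign_off, grip_depth gives the robot as it stands. The module is installed in compiled form; this text tells all that it offers.
- The arm moves only by the tool arm_command, never from a script. Its argument "series" is a list of rows, each an object with "dp": the shift along the tool's x, y, z scaled (see below), a list of three; "angular": the turn, a rotation vector about the tool's x, y, z scaled (see below), a list of three; "gripper": the finger opening in mm, from 0 to 85.4. A call has exactly 8 rows; each row shifts and turns the pose as measured when the row begins, along the tool's axes as they then stand; what a row does not reach is not made up. The controller multiplies each number of a shift by 0.12 m and each number of a turn by 90 degrees. A row lasts 1/8 s, in which the tool goes at most 62.5 mm and 10.7 degrees, less where a joint would pass 70% of its speed; a pose out of reach is approached as far as the arm can. A call with a number of a shift or a turn outside -1 to 1 is refused whole. A call with a gripper value outside its range is refused whole. The fingers move at their own pace and stop on an object; "grip_force" is the grip in N (left out, the last holds). Time passes only in rows, so rows that do not move let the fingers close, or fill a call up. It gives the time, the measured TCP pose, the force and the opening at its end, in the units of the state.
- get_state(): the state, without advancing time (a new reading comes with each control period).
- get_image(name): name is "scene" or "top" or "wrist"; returns a dict with "image" (384x512x3 uint8, blue, green, red), "depth" (384x512 float32, m along the optical axis (not along the pixel's ray), 0 where there is no reading), "mtx" (3x3 intrinsics, pixels), "view" (4x4, takes a point from world to camera coordinates); the wrist camera has in their place "mount" (4x4, takes a point from camera to tool coordinates, whose origin is the TCP and whose axes are the tool frame's). Camera axes: x right, y up, looking along -z (the intrinsics and any distortion apply to the point x, -y, -z); pixel columns grow to the right and rows downward; lengths in m; the calibration is good to about 2 mm. A picture is of the moment at which its call begins: read the wrist's pose just before it.
- sign_off(): hands the job in, once; it reports no verdict.
The state is a dict: "clock": time; "qpos": joint angles; "qd": joint speeds; "effort": joint torques, N m; "position": TCP position; "ee_rot": TCP orientation; "contact_force": force on the tool from outside, world axes, zero at the start; "moment": the same for the moment, N m; "width": finger opening in m.
Only numpy, scipy, OpenCV 4.12 (cv2) and the standard library are available. Lean on these libraries where they do the work, as an engineer would, in place of code of your own. Each camera call takes 0.05 s, during which the arm holds its last target. There are 200 camera calls.

## Working session

There is one attempt and no reset: what is moved stays moved. The work goes in short steps, Python scripts to look and compute and a tool call to move; the robot and the scene stay as the last step left them, time stands still between calls to the robot, and variables do not carry over. Pictures are saved under pics/ and viewed, about 8 in all and at most 12, crops included, and the job is handed in when it is done.

Besides the shell and the picture viewer there is one more tool, called after "Emit:" as name(argument=value, ...) on one line, values as JSON. arm_command: Moves the arm, as the interface text tells. Its arguments: {"type":"object","properties":{"series":{"type":"array","items":{"type":"object","properties":{"dp":{"type":"array","items":{"type":"number"}},"angular":{"type":"array","items":{"type":"number"}},"gripper":{"type":"number"}}}},"grip_force":{"type":"number"}},"required":["series"]}

```bash
mkdir -p pics; cat > h.py <<'E'
import numpy as np, cv2
from rig import get_state, get_image, sign_off, grip_depth
from scipy.spatial.transform import Rotation as R
def Rt():
    s=get_state(); q=s["ee_rot"]; return R.from_quat([q[1],q[2],q[3],q[0]]).as_matrix(), np.array(s["position"])
def cam(name):
    A,p=Rt(); d=get_image(name)
    if "view" in d: V=np.array(d["view"]); C2W=np.linalg.inv(V)
    else:
        T=np.eye(4);T[:3,:3]=A;T[:3,3]=p; C2W=T@np.array(d["mount"])
    d["C2W"]=C2W; return d
def ray(d,u,v):
    K=np.array(d["mtx"]); x=(u-K[0,2])/K[0,0]; y=(v-K[1,2])/K[1,1]
    return d["C2W"][:3,3], d["C2W"][:3,:3]@np.array([x,-y,-1.0])
def plane(d,u,v,z):
    o,r=ray(d,u,v); return o+r*(z-o[2])/r[2]
def pt(d,u,v):
    o,r=ray(d,u,v); return o+r*float(d["depth"][int(v),int(u)])
E
python3 - <<'E'
from h import *
a=cam("scene");b=cam("top")
np.savez("a.npz",**{k:np.array(v) for k,v in a.items()});np.savez("b.npz",**{k:np.array(v) for k,v in b.items()})
cv2.imwrite("pics/scene.png",a["image"]);cv2.imwrite("pics/top.png",b["image"])
print(get_state(),grip_depth, a.keys()); print(a["mtx"],b["mtx"],b["C2W"],a["C2W"])
E
```

```text
{'clock': 0.1, 'qpos': array([ 1.17997999e+00,  2.76530740e-01,  1.50597763e+00, -8.37544471e-06,
        1.36068452e+00, -1.20964718e-01]), 'qd': array([ 0.00158902, -0.00274114, -0.00314338,  0.0002646 ,  0.00065924,
        0.0008378 ]), 'effort': array([ 1.27618699e-03, -4.17701232e+01, -2.46404743e+01, -1.43198636e-04,
        5.87608825e-03,  1.29460381e-05]), 'position': array([0.15310404, 0.55377468, 0.2305383 ]), 'ee_rot': array([ 0.56222667, -0.42848589,  0.56320033,  0.42790934]), 'contact_force': array([ 0.50217163, -0.31379713, -0.42404575]), 'moment': array([0.02755001, 0.01350088, 0.01499991]), 'width': 0.08540587765041271} 0.0187 dict_keys(['image', 'depth', 'mtx', 'view', 'C2W'])
[[392.33950099   0.         256.39903491]
 [  0.         392.33950099 189.29657988]
 [  0.           0.           1.        ]] [[368.27196534   0.         254.77209208]
 [  0.         368.27196534 190.55409884]
 [  0.           0.           1.        ]] [[-0.01040727  0.99754014 -0.06932062  0.47560494]
 [-0.99982912 -0.00932184  0.01596326  0.05759839]
 [ 0.0152778   0.06947491  0.9974667   1.02814538]
 [ 0.          0.          0.          1.        ]] [[-0.6943334  -0.56201168  0.44949305  1.05085199]
 [ 0.71962622 -0.54765341  0.42686513  0.52188047]
 [ 0.00626321  0.61985371  0.78469239  0.95658217]
 [ 0.          0.          0.          1.        ]]
```

View pics/scene.png

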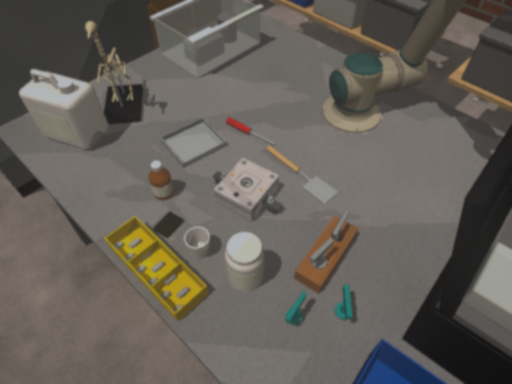

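View pics/top.png

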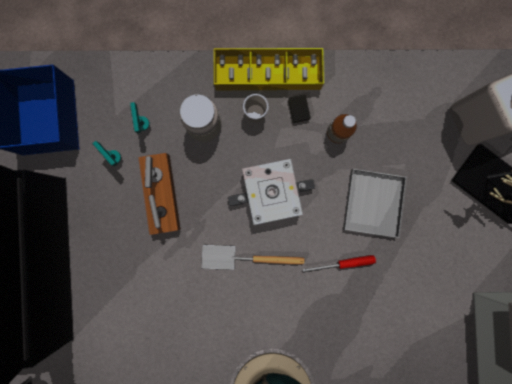

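Candidates for the puller are the steel tools in the block at top (152,172) and (154,212), and the turquoise look-alikes at (138,118) and (107,153), which are excluded. I'll crop the block to choose.

```bash
python3 - <<'E'
from h import *
a=np.load("a.npz");b=np.load("b.npz")
c1=cv2.resize(b["image"][145:245,125:225],(400,400),interpolation=3)
c2=cv2.resize(a["image"][200:300,285:385],(400,400),interpolation=3)
cv2.imwrite("pics/c1.png",np.clip(np.hstack([c1,c2])*1.5,0,255).astype(np.uint8))
d=dict(b)
for u,v in [(152,172),(157,175),(154,212),(161,212),(165,190),(272,191),(285,170),(258,175),(375,205)]: print(u,v,pt(d,u,v).round(3))
E
```

```text
152 172 [0.59  0.302 0.098]
157 175 [0.587 0.301 0.054]
154 212 [0.488 0.292 0.115]
161 212 [0.489 0.289 0.057]
165 190 [0.548 0.282 0.042]
272 191 [ 0.542 -0.004  0.046]
285 170 [ 0.597 -0.038  0.062]
258 175 [0.584 0.033 0.06 ]
375 205 [ 0.503 -0.294  0.005]
```

View pics/c1.png

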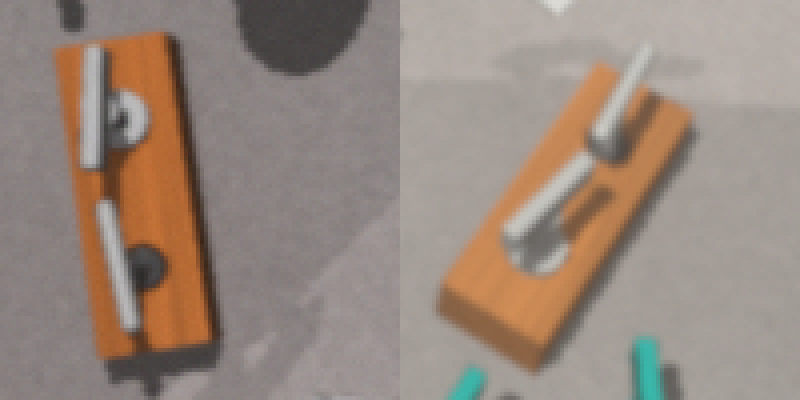

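The light 40 mm shoulder sits under the upper tool, at crop (93,105), which is top px (148,171). That is the flat-handled puller. The lower tool, crop (118,265), has a dark socket and a round bar, so it's the driver. Next I'll measure the puller bar, mould, plug and tray.

```bash
python3 - <<'E'
from h import *
b=dict(np.load("b.npz")); im=b["image"]
g=cv2.cvtColor(im,cv2.COLOR_BGR2HSV)
def rect(mask,z,x0,x1,y0,y1,name):
    m=np.zeros(mask.shape,np.uint8); m[y0:y1,x0:x1]=mask[y0:y1,x0:x1]*255
    cs,_=cv2.findContours(m,0,1); c=max(cs,key=cv2.contourArea)
    P=np.array([plane(b,u,v,z)[:2] for u,v in c[:,0]],np.float32)
    r=cv2.minAreaRect(P); 
    print(name,cv2.minAreaRect(c),"world",np.round(r[0],4),np.round(r[1],4),"ang",r[2]); return c
sat=g[...,1];val=g[...,2]
print(im[171,148],im[171,157],im[190,165],im[180,262],im[205,375],im[212,154])
rect((sat<60)&(val>105),0.119,142,154,150,192,"bar")
rect((sat<60)&(val>150),0.064,240,305,155,228,"mould")
rect((val<100),0.022,335,412,160,245,"tray")
A,p=Rt(); print(A.round(3),p)
E
```

```text
[123 122 123] [123 122 123] [ 34  70 121] [146 146 144] [140 140 140] [122 122 123]
bar ((147.0, 170.5), (4.0, 29.0), 0.0) world [0.591  0.3091] [0.0722 0.0098] ang 0.5420449376106262
mould ((272.0331726074219, 191.2139892578125), (56.0642204284668, 48.37046813964844), 78.17850494384766) world [ 0.5408 -0.0031] [0.1475 0.1269] ang 11.163921356201172
tray ((373.0, 202.0), (84.0, 76.0), 90.0) world [ 0.5121 -0.2853] [0.212  0.2312] ang 89.33822631835938
[[-0.001 -0.964  0.267]
 [-0.001  0.267  0.964]
 [-1.     0.    -0.002]] [0.15310404 0.55377468 0.2305383 ]
```

Emit:
arm_command(series=[{"dp": [0,-0.5,-0.12],"angular": [0,0,0],"gripper": 85},{"dp": [0,-0.5,-0.12],"angular": [0,0,0],"gripper": 85},{"dp": [0,-0.5,-0.12],"angular": [0,0,0],"gripper": 85},{"dp": [0,-0.5,-0.12],"angular": [0,0,0],"gripper": 85},{"dp": [0,-0.5,-0.12],"angular": [0,0,0],"gripper": 85},{"dp": [0,-0.5,-0.12],"angular": [0,0,0],"gripper": 85},{"dp": [0,-0.5,-0.12],"angular": [-0.09,0,0],"gripper": 85},{"dp": [0,-0.5,-0.12],"angular": [-0.09,0,0],"gripper": 85}])

```text
clock: 1.1
position: [0.5928, 0.3219, 0.2261]
ee_rot: [0.49, -0.507, 0.494, 0.509]
contact_force: [0.0, 0.4, 0.5]
width: 0.0851
```

```bash
python3 - <<'E'
from h import *
A,p=Rt(); print(A.round(3),p.round(4),get_state()["qpos"].round(3))
d=cam("wrist"); np.savez("w1.npz",**{k:np.array(v) for k,v in d.items()})
cv2.imwrite("pics/w1.png",np.clip(d["image"]*1.4,0,255).astype(np.uint8)); print(d["C2W"].round(3),d["mtx"])
E
```

```text
[[-0.006 -1.    -0.031]
 [-0.002 -0.031  1.   ]
 [-1.     0.006 -0.002]] [0.5928 0.3219 0.2261] [ 3.940e-01  4.340e-01  1.275e+00  1.000e-03  1.440e+00 -1.208e+00]
[[-0.031 -0.963 -0.266  0.526]
 [ 1.    -0.03  -0.007  0.321]
 [-0.002 -0.266  0.964  0.37 ]
 [ 0.     0.     0.     1.   ]] [[323.25593613   0.         250.14944622]
 [  0.         323.25593613 189.56949436]
 [  0.           0.           1.        ]]
```

View pics/w1.png

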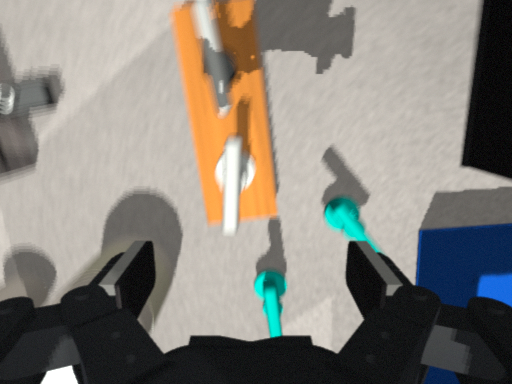

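The wrist view shows the puller bar running from (235,137) to (230,234), with the driver above it at (215,60). I'll fit the bar.

```bash
python3 - <<'E'
from h import *
d=dict(np.load("w1.npz")); g=d["image"].astype(int)
D=d["depth"]; zc=np.zeros(D.shape)
for v in range(120,250):
    for u in range(205,260): zc[v,u]=pt(d,u,v)[2]
m=((zc>0.112)&(zc<0.127))
print(m.sum())
vv,uu=np.nonzero(m)
P=np.array([plane(d,u,v,0.119)[:2] for u,v in zip(uu,vv)],np.float32)
r=cv2.minAreaRect(P);print(r, P.mean(0))
c=P-P.mean(0);w,V=np.linalg.eigh(c.T@c);print(V[:,1],np.degrees(np.arctan(V[1,1]/V[0,1])))
E
```

```text
1513
((0.5896198153495789, 0.30929818749427795), (0.012947618030011654, 0.07706105709075928), 88.83280181884766) [0.58817166 0.30934712]
[-0.9997548   0.02214311] -1.2688103
```

Emit:
arm_command(series=[{"dp": [0,0.03,-0.104],"angular": [0.033,-0.001,-0.004],"gripper": 85},{"dp": [0.2,0,0],"angular": [0,0,0],"gripper": 85},{"dp": [0.2,0,0],"angular": [0,0,0],"gripper": 60},{"dp": [0.2,0,0],"angular": [0,0,0],"gripper": 60},{"dp": [0.2,0,0],"angular": [0,0,0],"gripper": 60},{"dp": [0.15,0,0],"angular": [0,0,0],"gripper": 60},{"dp": [0,0,0],"angular": [0,0,0],"gripper": 60},{"dp": [0,0,0],"angular": [0,0,0],"gripper": 60}])

```text
clock: 2.15
position: [0.5904, 0.3018, 0.1071]
ee_rot: [0.507, -0.494, 0.51, 0.489]
contact_force: [0.8, 0.6, 0.3]
width: 0.0599
```

```bash
python3 - <<'E'
from h import *
A,p=Rt(); print(A.round(4),p.round(4),get_state()["contact_force"].round(2),get_state()["width"])
E
```

```text
[[ 0.0024 -0.9994  0.0348]
 [-0.0076  0.0348  0.9994]
 [-1.     -0.0027 -0.0075]] [0.5904 0.3018 0.1071] [0.76 0.61 0.26] 0.05989621613495631
```

Emit:
arm_command(series=[{"dp": [0,0.006,0.055],"angular": [-0.008,-0.0045,0.0015],"gripper": 60},{"dp": [0,0,0],"angular": [0,0,0],"gripper": 60},{"dp": [0.08,0,0],"angular": [0,0,0],"gripper": 60},{"dp": [0.07,0,0],"angular": [0,0,0],"gripper": 60},{"dp": [0,0,0],"angular": [0,0,0],"gripper": 40},{"dp": [0,0,0],"angular": [0,0,0],"gripper": 40},{"dp": [0,0,0],"angular": [0,0,0],"gripper": 40},{"dp": [0,0,0],"angular": [0,0,0],"gripper": 40}])

```text
clock: 3.15
position: [0.5908, 0.3093, 0.0901]
ee_rot: [0.507, -0.495, 0.504, 0.494]
contact_force: [0.4, 0.4, 0.4]
width: 0.0397
```

```bash
python3 - <<'E'
from h import *
A,p=Rt(); print(A.round(4),p.round(4),get_state()["contact_force"].round(2),get_state()["width"])
E
```

```text
[[ 0.0035 -0.9998  0.0219]
 [ 0.0013  0.0219  0.9998]
 [-1.     -0.0035  0.0014]] [0.5908 0.3093 0.0901] [0.42 0.37 0.36] 0.03972525882343145
```

Emit:
arm_command(grip_force=80, series=[{"dp": [0.015,0.009,0],"angular": [0,0,0.002],"gripper": 40},{"dp": [0,0,0],"angular": [0,0,0],"gripper": 30},{"dp": [0,0,0],"angular": [0,0,0],"gripper": 20},{"dp": [0,0,0],"angular": [0,0,0],"gripper": 5},{"dp": [0,0,0],"angular": [0,0,0],"gripper": 5},{"dp": [0,0,0],"angular": [0,0,0],"gripper": 5},{"dp": [0,0,0],"angular": [0,0,0],"gripper": 5},{"dp": [0,0,0],"angular": [0,0,0],"gripper": 5}])

```text
clock: 4.15
position: [0.5897, 0.3091, 0.0884]
ee_rot: [0.506, -0.494, 0.505, 0.495]
contact_force: [1.0, -0.1, -0.1]
width: 0.0119
```

```bash
python3 - <<'E'
from h import *
A,p=Rt(); print(A.round(4),p.round(4),get_state()["contact_force"].round(2),get_state()["width"])
# mould / tray refined from top view
b=dict(np.load("b.npz"))
D=b["depth"]; H=np.zeros(D.shape);W=np.zeros(D.shape+(3,))
for v in range(150,250):
    for u in range(235,415): W[v,u]=pt(b,u,v)
H=W[...,2]
m=(H>0.055)&(H<0.07); m[:,310:]=0
P=W[m][:,:2].astype(np.float32); print("mould",cv2.minAreaRect(P))
m=(H>0.012)&(H<0.03);m[:,:335]=0
P=W[m][:,:2].astype(np.float32); print("tray",cv2.minAreaRect(P),len(P))
m=(H>0.0)&(H<0.008)&(b["image"].min(2)>128);m[:,:340]=0
P=W[m][:,:2].astype(np.float32); print("trayfloor",cv2.minAreaRect(P),len(P),np.median(W[m],0))
E
```

```text
[[ 6.000e-04 -9.998e-01  2.200e-02]
 [ 1.100e-03  2.200e-02  9.998e-01]
 [-1.000e+00 -5.000e-04  1.100e-03]] [0.5897 0.3091 0.0884] [ 0.96 -0.05 -0.12] 0.0119188885103918
mould ((0.5410104393959045, -0.002126537263393402), (0.15039771795272827, 0.130263090133667), 11.13339614868164)
tray ((0.5093651413917542, -0.2890739440917969), (0.1519864946603775, 0.170380100607872), 80.81522369384766) 445
trayfloor ((0.5128452181816101, -0.29176878929138184), (0.12359439581632614, 0.13485734164714813), 81.60491180419922) 1713 [ 0.51981522 -0.28348046  0.00402105]
```

Emit:
arm_command(series=[{"dp": [-0.1,0,0],"angular": [0,0,0],"gripper": 5},{"dp": [-0.35,0,0],"angular": [0,0,0],"gripper": 5},{"dp": [-0.4,0,0],"angular": [0,0,0],"gripper": 5},{"dp": [-0.35,0,0],"angular": [0,0,0],"gripper": 5},{"dp": [0,0,-0.3],"angular": [0,0,0],"gripper": 5},{"dp": [0,0,-0.5],"angular": [0,0,0],"gripper": 5},{"dp": [0,0,-0.5],"angular": [0,0,0],"gripper": 5},{"dp": [0,0,-0.5],"angular": [0,0,0],"gripper": 5}])

```text
clock: 5.15
position: [0.5837, 0.0929, 0.2366]
ee_rot: [0.503, -0.496, 0.503, 0.498]
contact_force: [1.3, -0.6, -4.1]
width: 0.012
```

Emit:
arm_command(series=[{"dp": [0,-0.05,-0.45],"angular": [0,0,0],"gripper": 5},{"dp": [0,-0.05,-0.25],"angular": [0,0,0],"gripper": 5},{"dp": [0,0,0],"angular": [0,0,0],"gripper": 5},{"dp": [0,0,0],"angular": [0,0,0],"gripper": 5},{"dp": [0,0,0],"angular": [0,0,0],"gripper": 5},{"dp": [0,0,0],"angular": [0,0,0],"gripper": 5},{"dp": [0,0,0],"angular": [0,0,0],"gripper": 5},{"dp": [0,0,0],"angular": [0,0,0],"gripper": 5}])

```text
clock: 6.15
position: [0.5924, 0.0056, 0.2373]
ee_rot: [0.503, -0.494, 0.504, 0.498]
contact_force: [-0.9, 0.4, -3.9]
width: 0.012
```

```bash
python3 - <<'E'
from h import *
A,p=Rt(); s=get_state();print(A.round(4),p.round(4),s["contact_force"].round(2),s["moment"].round(3),s["qpos"].round(3),s["width"])
d=cam("wrist"); np.savez("w2.npz",**{k:np.array(v) for k,v in d.items()})
cv2.imwrite("pics/w2.png",np.clip(d["image"]*1.3,0,255).astype(np.uint8))
E
```

```text
[[-0.0045 -0.9999  0.0147]
 [ 0.003   0.0147  0.9999]
 [-1.      0.0046  0.0029]] [0.5924 0.0056 0.2373] [-0.9   0.41 -3.86] [0.042 0.033 0.   ] [-0.11   0.302  1.453  0.003  1.392 -1.666] 0.01198236543848276
```

View pics/w2.png

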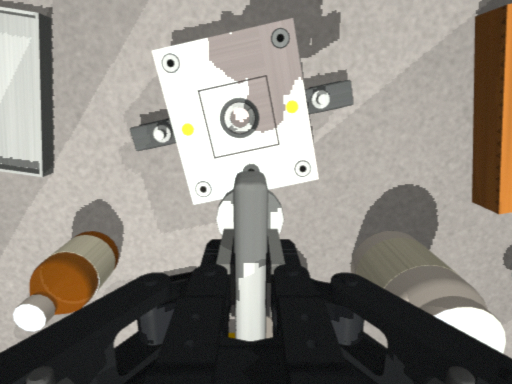

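The wrist view shows the plug square with corners near (199,90), (267,76), (279,144) and (214,158). Its hole ring is at about (240,118), and the held puller's shoulder is at about (250,217). Next I'll locate the hole and the shoulder precisely.

```bash
python3 - <<'E'
from h import *
d=dict(np.load("w2.npz")); im=d["image"]; g=cv2.cvtColor(im,6)
s=g[95:142,215:265]; print("min",s.min())
for t in (55,65,75):
    m=np.zeros_like(g);m[95:142,215:265]=(s<t)*255
    cs,_=cv2.findContours(m,0,1);c=max(cs,key=cv2.contourArea)
    P=np.array([plane(d,u,v,0.064)[:2] for u,v in c[:,0]],np.float32)
    print("ring",t,cv2.fitEllipse(c)[:2],cv2.minEnclosingCircle(P))
# plug square lines: dark thin lines
m=np.zeros_like(g);m[70:165,193:285]=(cv2.adaptiveThreshold(g,255,0,1,15,15))[70:165,193:285]
cs,_=cv2.findContours(m,0,1);c=max(cs,key=lambda c:cv2.minAreaRect(c)[1][0])
P=np.array([plane(d,u,v,0.064)[:2] for u,v in c[:,0]],np.float32);print("sq",cv2.minAreaRect(P))
# mould outline
H=np.zeros(g.shape)
W=np.zeros(g.shape+(3,))
for v in range(10,210):
    for u in range(120,330): W[v,u]=pt(d,u,v)
m=(abs(W[...,2]-0.064)<0.006); m[205:]=0
P=W[m][:,:2].astype(np.float32);print("mould",cv2.minAreaRect(P),np.median(W[m][:,2]))
# project tool-axis points
K=d["mtx"];Vw=np.linalg.inv(d["C2W"]);A,p=Rt();
def proj(X):
    q=Vw[:3,:3]@X+Vw[:3,3]; return K[0,0]*q[0]/-q[2]+K[0,2], K[1,1]*q[1]/q[2]+K[1,2]
pg=p-A[:,0]*0.0187
for h,n in((0.054,"shoulder top"),(0.062,"seat")):
    X=pg+A[:,0]*h; print(n,np.round(proj(X),1), [np.round(proj(X+A[:,1]*0.02*np.cos(t)+A[:,2]*0.02*np.sin(t)),1) for t in (0,1.571,3.14,4.71)])
for v in (205,210,215,220,225): print(v,[int(x) for x in g[v,208:294:3]])
E
```

```text
min 44
ring 55 ((246.77633666992188, 115.14207458496094), (18.425182342529297, 26.928430557250977)) ((0.5386496782302856, 0.008052241988480091), 0.012786907143890858)
ring 65 ((249.07992553710938, 114.56794738769531), (14.817200660705566, 26.30266761779785)) ((0.538670003414154, 0.008055026642978191), 0.013677486218512058)
ring 75 ((250.05902099609375, 114.1487808227539), (13.421419143676758, 26.352018356323242)) ((0.5386703014373779, 0.008065899834036827), 0.013976442627608776)
sq ((0.5348889231681824, 0.0027714408934116364), (0.07849123328924179, 0.07996521145105362), 11.075309753417969)
mould ((0.5417535305023193, -0.0021422505378723145), (0.15028458833694458, 0.13067269325256348), 11.105178833007812) 0.06445765062748321
shoulder top [248.  217.9] [array([247.9, 185.1]), array([282. , 217.9]), array([248.1, 249. ]), array([214., 218.])]
seat [248.1 213.3] [array([248. , 181.6]), array([280.8, 213.3]), array([248.2, 243.3]), array([215.4, 213.3])]
205 [138, 140, 139, 134, 178, 216, 213, 213, 187, 82, 97, 109, 112, 114, 114, 114, 112, 112, 111, 103, 102, 113, 113, 113, 106, 137, 140, 146, 140]
210 [138, 138, 144, 149, 214, 214, 215, 216, 199, 83, 98, 111, 110, 114, 113, 113, 112, 113, 110, 102, 105, 113, 115, 158, 203, 135, 135, 138, 137]
215 [139, 144, 142, 174, 217, 218, 218, 217, 200, 80, 97, 109, 110, 115, 113, 112, 113, 114, 108, 99, 104, 205, 209, 209, 208, 141, 142, 140, 139]
220 [138, 139, 137, 207, 220, 219, 219, 219, 199, 81, 98, 109, 112, 113, 114, 112, 114, 113, 109, 101, 110, 205, 208, 209, 207, 168, 140, 136, 136]
225 [153, 159, 153, 170, 220, 215, 202, 201, 200, 78, 97, 108, 112, 113, 114, 113, 112, 113, 109, 99, 112, 206, 210, 209, 206, 146, 140, 141, 143]
```

```bash
python3 - <<'E'
from h import *
d=dict(np.load("w2.npz")); g=cv2.GaussianBlur(cv2.cvtColor(d["image"],6),(3,3),0).astype(np.float32)
c=np.array([240.,118.])
for it in range(3):
    E=[]
    for t in np.arange(0,2*np.pi,0.1):
        r=np.arange(14,27,0.25); x=(c[0]+r*np.cos(t)).astype(np.float32);y=(c[1]+r*np.sin(t)).astype(np.float32)
        s=cv2.remap(g,x[None],y[None],1)[0]; gr=(s[4:]-s[:-4])/(s[4:]+s[:-4]); k=gr.argmax()
        if gr[k]>0.1: E.append((x[k+2],y[k+2]))
    e=cv2.fitEllipse(np.array(E,np.float32)); c=np.array(e[0])
P=np.array([plane(d,u,v,0.064)[:2] for u,v in E])
M=np.c_[2*P,np.ones(len(P))]; s=np.linalg.lstsq(M,(P**2).sum(1),rcond=None)[0]
print(e,len(E),"circle",s[:2],np.sqrt(s[2]+s[0]**2+s[1]**2))
# square corners refined: fit 4 corners by eye -> subpix
q=np.array([[199,90],[267,76],[279,144],[214,158]],np.float32).reshape(-1,1,2)
q=cv2.cornerSubPix(g,q,(5,5),(-1,-1),(3,50,0.01)).reshape(-1,2); Q=np.array([plane(d,u,v,0.064)[:2] for u,v in q]); print(q,Q.mean(0),[np.linalg.norm(Q[i]-Q[i-1]).round(4) for i in range(4)])
dd=Q[1]-Q[2];print(np.degrees(np.arctan2(dd[1],dd[0])));dd=Q[0]-Q[3];print(np.degrees(np.arctan2(dd[1],dd[0])))
print(plane(d,216.5,220,0.1955)-plane(d,248,220,.1955),plane(d,282.5,220,0.1955)-plane(d,248,220,.1955))
E
```

```text
((238.95704650878906, 117.49818420410156), (38.54500198364258, 39.62039566040039), 174.2821807861328) 63 circle [ 0.54192626 -0.00260761] 0.018491636462181632
[[197.59787   90.452965]
 [265.8106    75.02564 ]
 [278.79745  143.78772 ]
 [214.1905   157.6721  ]] [ 0.54183246 -0.00245746] [np.float64(0.065), np.float64(0.0652), np.float64(0.065), np.float64(0.0651)]
-168.8198722359616
-168.73491367509564
[-0.00030477 -0.01922434  0.        ] [0.00033403 0.02106971 0.        ]
```

Emit:
arm_command(series=[{"dp": [0,0.2,-0.04],"angular": [0,0.002,-0.003],"gripper": 5},{"dp": [0,0.2,-0.04],"angular": [0,0,0],"gripper": 5},{"dp": [0.1,0,0],"angular": [-0.104,0,0],"gripper": 5},{"dp": [0.15,0,0],"angular": [-0.104,0,0],"gripper": 5},{"dp": [0.15,0,0],"angular": [-0.104,0,0],"gripper": 5},{"dp": [0.15,0,0],"angular": [-0.104,0,0],"gripper": 5},{"dp": [0.15,0,0],"angular": [-0.09,0,0],"gripper": 5},{"dp": [0,0,0],"angular": [0,0,0],"gripper": 5}])

```text
clock: 7.2
position: [0.5437, -0.0032, 0.1525]
ee_rot: [-0.264, 0.657, -0.264, -0.655]
contact_force: [0.6, -0.3, -4.1]
width: 0.012
```

```bash
cat > st.py <<'E'
from h import *
def st(tx=0.5419,ty=-0.0034,yaw=None):
    A,p=Rt(); s=get_state()
    e=A.T@np.array([tx-p[0],ty-p[1],0])/0.12
    psi=np.arctan2(A[1,2],A[0,2])-np.pi/2
    lv=A.T@np.array([0,0,-1.]); w=np.cross([1,0,0],lv)/(np.pi/2)
    print("t",round(s["clock"],2),"p",p.round(4),"seat-face mm",round((p[2]-0.0434-0.064)*1e3,2),"bar",round(psi,3),"level ang",w.round(4),"dp to target",e.round(4))
    print(" F",np.array(s["contact_force"]).round(2),"M",np.array(s["moment"]).round(3),"q6",s["qpos"][5].round(3),"w",round(s["width"],4))
if __name__=="__main__":
    import sys; st(*map(float,sys.argv[1:]))
E
python3 st.py; python3 - <<'E'
from h import *
d=cam("wrist"); np.savez("w3.npz",**{k:np.array(v) for k,v in d.items()})
cv2.imwrite("pics/w3.png",np.clip(cv2.resize(d["image"][60:360,100:400],(600,600),interpolation=2)*1.3,0,255).astype(np.uint8))
E
```

```text
t 7.2 p [ 0.5437 -0.0032  0.1525] seat-face mm 45.13 bar 0.806 level ang [ 0.     -0.002   0.0013] dp to target [-0.0001  0.0117  0.0092]
 F [ 0.64 -0.27 -4.11] M [ 0.02  -0.027 -0.071] q6 -2.51 w 0.012
```

View pics/w3.png

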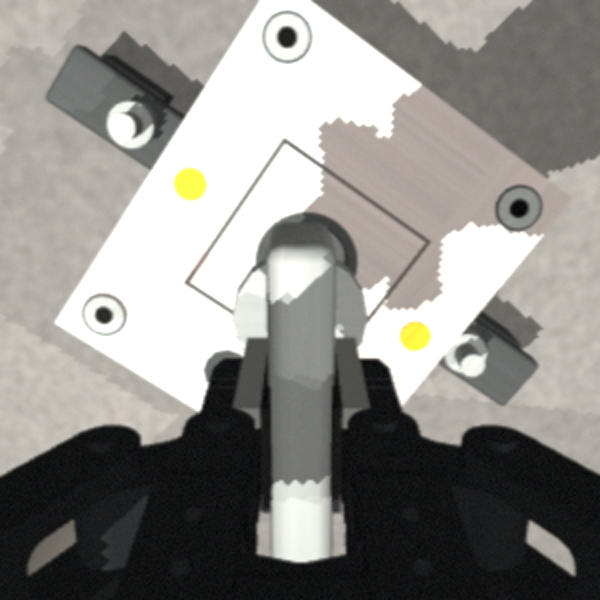

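The crop shows the plug corners at (285,141), (428,242) and (188,283), with the shoulder's sides at x≈235 and 365. I'll compare the two in the tool frame.

```bash
python3 - <<'E'
from h import *
d=dict(np.load("w3.npz")); im=d["image"]; g=cv2.GaussianBlur(cv2.cvtColor(im,6),(3,3),0).astype(np.float32)
A,p=Rt(); K=d["mtx"]; Vw=np.linalg.inv(d["C2W"])
q=np.array([[285,141],[428,242],[188,283]],np.float32)/2+[100,60]
q=cv2.cornerSubPix(cv2.cvtColor(im,6),q.astype(np.float32).reshape(-1,1,2),(4,4),(-1,-1),(3,50,0.01)).reshape(-1,2)
Q=np.array([plane(d,u,v,0.064) for u,v in q]); c=(Q[1]+Q[2])/2
print(q,"plug c",c,"diag",np.linalg.norm(Q[1]-Q[2]),"in tool y,z",(A.T@(c-p)).round(4))
dd=Q[0]-Q[2];print("side ang",np.degrees(np.arctan2(dd[1],dd[0])),np.linalg.norm(dd))
X=p+A[:,0]*(0.054-0.0187); z=X[2]
for v in range(200,226,3):
    row=g[v,205:295]; gr=np.abs(np.diff(row)); 
    ed=[205+int(i) for i in np.nonzero(gr>9)[0]]
    print(v,ed)
def proj(X):
    q=Vw[:3,:3]@X+Vw[:3,3]; return np.round([K[0,0]*q[0]/-q[2]+K[0,2], K[1,1]*q[1]/q[2]+K[1,2]],1)
print("pred shoulder",proj(X),proj(X+A[:,2]*.02),proj(X-A[:,2]*.02),"bottom face",proj(X+A[:,0]*.008-A[:,2]*.02),proj(X+A[:,0]*.008+A[:,2]*.02))
E
```

```text
[[241.66032 129.25279]
 [314.55557 180.5014 ]
 [192.33269 201.23007]] plug c [ 0.54214491 -0.00228559  0.064     ] diag 0.09247761013170522 in tool y,z [0.0895 0.0013 0.0029]
side ang -168.87768230761634 0.0653496615856966
200 [219, 220, 221, 222, 223, 224, 231, 232, 234, 235, 254, 255, 256, 257, 278, 288, 289, 290, 292, 293]
203 [217, 218, 219, 220, 221, 222, 231, 232, 234, 235, 251, 252, 253, 254, 279, 280, 281, 285, 286, 287, 292, 293]
206 [216, 217, 218, 231, 232, 234, 235, 248, 249, 250, 251, 279, 280, 281, 282, 291, 292, 293]
209 [206, 207, 208, 209, 216, 217, 231, 232, 234, 235, 246, 247, 248, 280, 281, 282, 283, 288, 289, 290, 291]
212 [206, 207, 208, 209, 211, 212, 213, 215, 216, 217, 231, 232, 233, 280, 281, 282, 283, 286, 287, 288, 290, 292, 293]
215 [211, 212, 213, 215, 216, 217, 231, 232, 233, 234, 281, 282, 283, 284, 285, 286, 287, 288, 289, 293]
218 [214, 215, 231, 232, 233, 234, 284, 285, 286, 287]
221 [215, 216, 231, 232, 233, 234, 267, 281, 282, 283, 284, 285]
224 [216, 217, 231, 232, 233, 234, 266, 267, 269, 270, 271, 280, 281, 282, 283]
pred shoulder [248.8 218.6] [282.9 218.6] [214.6 218.6] bottom face [215.9 213.9] [281.6 213.9]
```

Emit:
arm_command(series=[{"dp": [0.0,0.005,0.0125],"angular": [0,-0.002,0.0013],"gripper": 5},{"dp": [0,0,0],"angular": [0,0,0],"gripper": 5},{"dp": [0.08,0,0],"angular": [0,0,0],"gripper": 5},{"dp": [0.08,0,0],"angular": [0,0,0],"gripper": 5},{"dp": [0.04,0,0],"angular": [0,0,0],"gripper": 5},{"dp": [0,0,0],"angular": [0,0,0],"gripper": 5},{"dp": [0,0,0],"angular": [0,0,0],"gripper": 5},{"dp": [0,0,0],"angular": [0,0,0],"gripper": 5}])

```text
clock: 8.25
position: [0.5448, -0.0028, 0.1302]
ee_rot: [-0.266, 0.658, -0.265, -0.653]
contact_force: [0.1, -0.2, -3.6]
width: 0.0118
```

```bash
python3 st.py 0.5422 -0.0026
```

```text
t 8.25 p [ 0.5448 -0.0028  0.1302] seat-face mm 22.76 bar 0.801 level ang [ 0.     -0.0033  0.0025] dp to target [-0.0001  0.0138  0.0166]
 F [ 0.06 -0.18 -3.62] M [ 0.054 -0.052 -0.002] q6 -2.505 w 0.0118
```

Emit:
arm_command(series=[{"dp": [0.0,0.014,0.0165],"angular": [0,-0.0033,0.0025],"gripper": 5},{"dp": [0,0,0],"angular": [0,0,0],"gripper": 5},{"dp": [0,0,0],"angular": [0,0,0],"gripper": 5},{"dp": [0,0,0],"angular": [0,0,0],"gripper": 5},{"dp": [0,0,0],"angular": [0,0,0],"gripper": 5},{"dp": [0,0,0],"angular": [0,0,0],"gripper": 5},{"dp": [0,0,0],"angular": [0,0,0],"gripper": 5},{"dp": [0,0,0],"angular": [0,0,0],"gripper": 5}])

```text
clock: 9.25
position: [0.5424, -0.0026, 0.1307]
ee_rot: [-0.265, 0.656, -0.265, -0.655]
contact_force: [0.3, -0.3, -4.0]
width: 0.0121
```

```bash
python3 st.py 0.5422 -0.0026
```

```text
t 9.25 p [ 0.5424 -0.0026  0.1307] seat-face mm 23.34 bar 0.801 level ang [ 0.     -0.0004  0.0003] dp to target [-0.      0.0009  0.0013]
 F [ 0.27 -0.3  -3.97] M [ 0.029 -0.053  0.066] q6 -2.505 w 0.0121
```

Emit:
arm_command(series=[{"dp": [0.017,0,0],"angular": [0,0,0],"gripper": 5},{"dp": [0.017,0,0],"angular": [0,0,0],"gripper": 5},{"dp": [0.017,0,0],"angular": [0,0,0],"gripper": 5},{"dp": [0.017,0,0],"angular": [0,0,0],"gripper": 5},{"dp": [0.017,0,0],"angular": [0,0,0],"gripper": 5},{"dp": [0,0,0],"angular": [0,0,0],"gripper": 5},{"dp": [0,0,0],"angular": [0,0,0],"gripper": 5},{"dp": [0,0,0],"angular": [0,0,0],"gripper": 5}])

```text
clock: 10.25
position: [0.5424, -0.0027, 0.1196]
ee_rot: [-0.265, 0.656, -0.265, -0.655]
contact_force: [-0.1, -0.1, -4.1]
width: 0.0119
```

```bash
python3 st.py 0.5422 -0.0026
```

```text
t 10.25 p [ 0.5424 -0.0027  0.1196] seat-face mm 12.24 bar 0.801 level ang [ 0.     -0.0003  0.0002] dp to target [-0.      0.0007  0.0014]
 F [-0.14 -0.08 -4.14] M [ 0.04   0.017 -0.027] q6 -2.505 w 0.0119
```

Core is in the hole with no contact. I'll feel downwards 0.8 mm per row.

Emit:
arm_command(series=[{"dp": [0.008,0,0],"angular": [0,0,0],"gripper": 5},{"dp": [0.008,0,0],"angular": [0,0,0],"gripper": 5},{"dp": [0.008,0,0],"angular": [0,0,0],"gripper": 5},{"dp": [0.008,0,0],"angular": [0,0,0],"gripper": 5},{"dp": [0.008,0,0],"angular": [0,0,0],"gripper": 5},{"dp": [0,0,0],"angular": [0,0,0],"gripper": 5},{"dp": [0,0,0],"angular": [0,0,0],"gripper": 5},{"dp": [0,0,0],"angular": [0,0,0],"gripper": 5}])

```text
clock: 11.25
position: [0.5422, -0.0027, 0.1145]
ee_rot: [-0.265, 0.656, -0.265, -0.655]
contact_force: [-1.1, -0.2, -3.2]
width: 0.0118
```

```bash
python3 st.py 0.5422 -0.0026
```

```text
t 11.25 p [ 0.5422 -0.0027  0.1145] seat-face mm 7.12 bar 0.801 level ang [ 0.     -0.0002 -0.    ] dp to target [-0.     -0.0005  0.0006]
 F [-1.06 -0.2  -3.15] M [ 0.014 -0.03  -0.045] q6 -2.505 w 0.0118
```

Emit:
arm_command(series=[{"dp": [0.006,0,0],"angular": [0,0,0],"gripper": 5},{"dp": [0.006,0,0],"angular": [0,0,0],"gripper": 5},{"dp": [0.006,0,0],"angular": [0,0,0],"gripper": 5},{"dp": [0,0,0],"angular": [0,0,0],"gripper": 5},{"dp": [0,0,0],"angular": [0,0,0],"gripper": 5},{"dp": [0,0,0],"angular": [0,0,0],"gripper": 5},{"dp": [0,0,0],"angular": [0,0,0],"gripper": 5},{"dp": [0,0,0],"angular": [0,0,0],"gripper": 5}])

```text
clock: 12.25
position: [0.5423, -0.0027, 0.1129]
ee_rot: [-0.265, 0.656, -0.265, -0.655]
contact_force: [0.3, -0.3, -2.7]
width: 0.0119
```

```bash
python3 st.py 0.5422 -0.0026
```

```text
t 12.25 p [ 0.5423 -0.0027  0.1129] seat-face mm 5.49 bar 0.801 level ang [ 0.     -0.0005  0.0002] dp to target [-0.     -0.0001  0.0012]
 F [ 0.27 -0.27 -2.74] M [-0.07   0.199 -0.005] q6 -2.505 w 0.0119
```

Emit:
arm_command(series=[{"dp": [0.004,0,0],"angular": [0.08,0,0],"gripper": 5},{"dp": [0.004,0,0],"angular": [0.08,0,0],"gripper": 5},{"dp": [0.004,0,0],"angular": [0.08,0,0],"gripper": 5},{"dp": [0.004,0,0],"angular": [0.08,0,0],"gripper": 5},{"dp": [0,0,0],"angular": [0,0,0],"gripper": 5},{"dp": [0,0,0],"angular": [0,0,0],"gripper": 5},{"dp": [0,0,0],"angular": [0,0,0],"gripper": 5},{"dp": [0,0,0],"angular": [0,0,0],"gripper": 5}])

```text
clock: 13.25
position: [0.5425, -0.0029, 0.1114]
ee_rot: [-0.423, 0.567, -0.423, -0.566]
contact_force: [-1.2, 0.2, -2.3]
width: 0.0117
```

```bash
python3 st.py 0.5422 -0.0026
```

```text
t 13.25 p [ 0.5425 -0.0029  0.1114] seat-face mm 4.01 bar 0.287 level ang [ 0.     -0.0006  0.0007] dp to target [-0.      0.0019  0.0028]
 F [-1.23  0.24 -2.26] M [ 0.029  0.131 -0.013] q6 -1.991 w 0.0117
```

Emit:
arm_command(series=[{"dp": [0.004,0,0.001],"angular": [0.06,0,0],"gripper": 5},{"dp": [0.004,0,0],"angular": [0.06,0,0],"gripper": 5},{"dp": [0.004,0,0],"angular": [0.06,0,0],"gripper": 5},{"dp": [0.004,0,0],"angular": [0.06,0,0],"gripper": 5},{"dp": [0,0,0],"angular": [0,0,0],"gripper": 5},{"dp": [0,0,0],"angular": [0,0,0],"gripper": 5},{"dp": [0,0,0],"angular": [0,0,0],"gripper": 5},{"dp": [0,0,0],"angular": [0,0,0],"gripper": 5}])

```text
clock: 14.25
position: [0.5423, -0.0023, 0.1107]
ee_rot: [0.524, -0.476, 0.523, 0.475]
contact_force: [-0.6, -0.0, -1.9]
width: 0.0116
```

```bash
python3 st.py 0.5422 -0.0026
```

```text
t 14.25 p [ 0.5423 -0.0023  0.1107] seat-face mm 3.29 bar -0.095 level ang [-0.      0.0001  0.0009] dp to target [-0.      0.0007 -0.0027]
 F [-0.64 -0.05 -1.93] M [-0.038  0.127  0.01 ] q6 -1.608 w 0.0116
```

Emit:
arm_command(series=[{"dp": [0.005,0,-0.002],"angular": [0.06,0,0],"gripper": 5},{"dp": [0.005,0,0],"angular": [0.06,0,0],"gripper": 5},{"dp": [0.005,0,0],"angular": [0.06,0,0],"gripper": 5},{"dp": [0.005,0,0],"angular": [0.06,0,0],"gripper": 5},{"dp": [0,0,0],"angular": [0,0,0],"gripper": 5},{"dp": [0,0,0],"angular": [0,0,0],"gripper": 5},{"dp": [0,0,0],"angular": [0,0,0],"gripper": 5},{"dp": [0,0,0],"angular": [0,0,0],"gripper": 5}])

```text
clock: 15.25
position: [0.5423, -0.0024, 0.1098]
ee_rot: [0.605, -0.367, 0.604, 0.367]
contact_force: [-1.0, -0.1, -1.3]
width: 0.0118
```

```bash
python3 st.py 0.5422 -0.0026
```

```text
t 15.25 p [ 0.5423 -0.0024  0.1098] seat-face mm 2.4 bar -0.479 level ang [-0.      0.0008  0.001 ] dp to target [-0.     -0.0001 -0.0022]
 F [-1.05 -0.12 -1.28] M [-0.049  0.241  0.04 ] q6 -1.225 w 0.0118
```

Emit:
arm_command(series=[{"dp": [0.005,0,-0.001],"angular": [0.07,0,0],"gripper": 5},{"dp": [0.005,0,0],"angular": [0.07,0,0],"gripper": 5},{"dp": [0.005,0,0],"angular": [0.07,0,0],"gripper": 5},{"dp": [0.005,0,0],"angular": [0.07,0,0],"gripper": 5},{"dp": [0,0,0],"angular": [0,0,0],"gripper": 5},{"dp": [0,0,0],"angular": [0,0,0],"gripper": 5},{"dp": [0,0,0],"angular": [0,0,0],"gripper": 5},{"dp": [0,0,0],"angular": [0,0,0],"gripper": 5}])

```text
clock: 16.25
position: [0.5423, -0.0026, 0.1086]
ee_rot: [0.671, -0.224, 0.67, 0.224]
contact_force: [-1.5, -0.5, -1.3]
width: 0.0117
```

```bash
python3 st.py 0.5422 -0.0026
```

```text
t 16.25 p [ 0.5423 -0.0026  0.1086] seat-face mm 1.24 bar -0.926 level ang [-0.      0.0012  0.0009] dp to target [-0.      0.0003 -0.0007]
 F [-1.45 -0.48 -1.28] M [-0.109  0.217 -0.052] q6 -0.778 w 0.0117
```

Emit:
arm_command(series=[{"dp": [0.0035,0,-0.001],"angular": [0.06,0.001,0.001],"gripper": 5},{"dp": [0.0035,0,0],"angular": [0.06,0,0],"gripper": 5},{"dp": [0.0035,0,0],"angular": [0.06,0,0],"gripper": 5},{"dp": [0,0,0],"angular": [0,0,0],"gripper": 5},{"dp": [0,0,0],"angular": [0,0,0],"gripper": 5},{"dp": [0,0,0],"angular": [0,0,0],"gripper": 5},{"dp": [0,0,0],"angular": [0,0,0],"gripper": 5},{"dp": [0,0,0],"angular": [0,0,0],"gripper": 5}])

```text
clock: 17.25
position: [0.5424, -0.0028, 0.1079]
ee_rot: [0.696, -0.126, 0.696, 0.126]
contact_force: [-0.9, -0.3, -0.4]
width: 0.0118
```

```bash
python3 st.py 0.5422 -0.0026
```

```text
t 17.25 p [ 0.5424 -0.0028  0.1079] seat-face mm 0.48 bar -1.212 level ang [-0.      0.0003  0.0001] dp to target [-0.      0.0017 -0.0008]
 F [-0.92 -0.28 -0.37] M [-0.1    0.28  -0.004] q6 -0.492 w 0.0118
```

Emit:
arm_command(series=[{"dp": [0.002,0.001,-0.001],"angular": [0.04,0,0],"gripper": 5},{"dp": [0.001,0,0],"angular": [0.025,0,0],"gripper": 5},{"dp": [0,0,0],"angular": [0.015,0,0],"gripper": 5},{"dp": [0,0,0],"angular": [0.015,0,0],"gripper": 5},{"dp": [0,0,0],"angular": [0.01,0,0],"gripper": 5},{"dp": [0,0,0],"angular": [0,0,0],"gripper": 5},{"dp": [0,0,0],"angular": [0,0,0],"gripper": 5},{"dp": [0,0,0],"angular": [0,0,0],"gripper": 5}])

```text
clock: 18.25
position: [0.5423, -0.0027, 0.1075]
ee_rot: [0.704, -0.067, 0.704, 0.067]
contact_force: [-0.4, -0.6, -1.1]
width: 0.0119
```

```bash
python3 st.py 0.5422 -0.0026
```

```text
t 18.25 p [ 0.5423 -0.0027  0.1075] seat-face mm 0.06 bar -1.382 level ang [-0.      0.0004  0.0001] dp to target [-0.      0.0012 -0.0007]
 F [-0.4  -0.57 -1.12] M [-0.125  0.26   0.005] q6 -0.322 w 0.0119
```

Emit:
arm_command(series=[{"dp": [0,0,0],"angular": [0.02,0,0],"gripper": 5},{"dp": [0,0,0],"angular": [0.02,0,0],"gripper": 5},{"dp": [0,0,0],"angular": [0.02,0,0],"gripper": 5},{"dp": [0,0,0],"angular": [0,0,0],"gripper": 5},{"dp": [0,0,0],"angular": [0,0,0],"gripper": 5},{"dp": [0,0,0],"angular": [0,0,0],"gripper": 5},{"dp": [0,0,0],"angular": [0,0,0],"gripper": 5},{"dp": [0,0,0],"angular": [0,0,0],"gripper": 5}])

```text
clock: 19.25
position: [0.542, -0.0026, 0.1074]
ee_rot: [0.706, -0.031, 0.706, 0.031]
contact_force: [-1.5, -0.4, -0.7]
width: 0.0118
```

```bash
python3 st.py 0.5422 -0.0026
```

```text
t 19.25 p [ 0.542  -0.0026  0.1074] seat-face mm 0.02 bar -1.483 level ang [ 0.      0.0001 -0.0001] dp to target [0.     0.0001 0.0017]
 F [-1.46 -0.4  -0.72] M [-0.083  0.3    0.078] q6 -0.221 w 0.0118
```

Emit:
arm_command(series=[{"dp": [0,0,0],"angular": [0.02,0,0],"gripper": 5},{"dp": [0,0,0],"angular": [0.02,0,0],"gripper": 5},{"dp": [0,0,0],"angular": [0,0,0],"gripper": 5},{"dp": [0,0,0],"angular": [0,0,0],"gripper": 5},{"dp": [0,0,0],"angular": [0,0,0],"gripper": 5},{"dp": [0,0,0],"angular": [0,0,0],"gripper": 5},{"dp": [0,0,0],"angular": [0,0,0],"gripper": 5},{"dp": [0,0,0],"angular": [0,0,0],"gripper": 5}])

```text
clock: 20.25
position: [0.5419, -0.0026, 0.1074]
ee_rot: [0.707, -0.007, 0.707, 0.007]
contact_force: [-2.3, -2.2, 0.1]
width: 0.0119
```

```bash
python3 st.py 0.5422 -0.0026
```

```text
t 20.25 p [ 0.5419 -0.0026  0.1074] seat-face mm 0.02 bar -1.55 level ang [ 0.     -0.0001 -0.0001] dp to target [-0.      0.0001  0.0025]
 F [-2.26 -2.17  0.13] M [-0.051  0.3    0.05 ] q6 -0.154 w 0.0119
```

Emit:
arm_command(series=[{"dp": [0,0,0],"angular": [0.015,0,0],"gripper": 5},{"dp": [0,0,0],"angular": [0.015,0,0],"gripper": 5},{"dp": [0,0,0],"angular": [0.01,0,0],"gripper": 5},{"dp": [0,0,0],"angular": [0.01,0,0],"gripper": 5},{"dp": [0,0,0],"angular": [0.01,0,0],"gripper": 5},{"dp": [0,0,0],"angular": [0.01,0,0],"gripper": 5},{"dp": [0,0,0],"angular": [0.01,0,0],"gripper": 5},{"dp": [0,0,0],"angular": [0.01,0,0],"gripper": 5}])

```text
clock: 21.25
position: [0.5414, -0.0025, 0.1074]
ee_rot: [0.705, 0.046, 0.706, -0.046]
contact_force: [-2.4, -0.6, -0.5]
width: 0.0117
```

```bash
python3 st.py 0.5422 -0.0026
```

```text
t 21.25 p [ 0.5414 -0.0025  0.1074] seat-face mm 0.01 bar -1.701 level ang [ 0.     -0.0007 -0.0001] dp to target [-0.     -0.0002  0.007 ]
 F [-2.42 -0.56 -0.55] M [-0.061  0.389  0.043] q6 -0.003 w 0.0117
```

Emit:
arm_command(series=[{"dp": [0,0,0.003],"angular": [0.01,0,0],"gripper": 5},{"dp": [0,0,0.002],"angular": [0.01,0,0],"gripper": 5},{"dp": [0,0,0],"angular": [0.01,0,0],"gripper": 5},{"dp": [0,0,0],"angular": [0.01,0,0],"gripper": 5},{"dp": [0,0,0],"angular": [0.01,0,0],"gripper": 5},{"dp": [0,0,0],"angular": [0,0,0],"gripper": 5},{"dp": [0,0,0],"angular": [0,0,0],"gripper": 5},{"dp": [0,0,0],"angular": [0,0,0],"gripper": 5}])

```text
clock: 22.25
position: [0.5413, -0.0024, 0.1074]
ee_rot: [0.702, 0.075, 0.704, -0.075]
contact_force: [-3.2, 0.1, 0.7]
width: 0.0117
```

```bash
python3 st.py 0.5422 -0.0026; python3 - <<'E'
from h import *
d=cam("wrist"); np.savez("w4.npz",**{k:np.array(v) for k,v in d.items()})
cv2.imwrite("pics/w4.png",np.clip(cv2.resize(d["image"][60:360,100:400],(600,600),interpolation=2)*1.3,0,255).astype(np.uint8))
E
python3 st.py
```

```text
t 22.25 p [ 0.5413 -0.0024  0.1074] seat-face mm 0.02 bar -1.784 level ang [ 0.     -0.0015  0.0002] dp to target [-0.      0.0003  0.0072]
 F [-3.16  0.13  0.71] M [-0.05   0.339  0.195] q6 0.081 w 0.0117
t 22.3 p [ 0.5413 -0.0025  0.1074] seat-face mm -0.0 bar -1.785 level ang [ 0.     -0.0015  0.0001] dp to target [-0.     -0.0067  0.0062]
 F [-3.15 -0.02 -0.08] M [-0.067  0.403  0.112] q6 0.081 w 0.0113
```

View pics/w4.png

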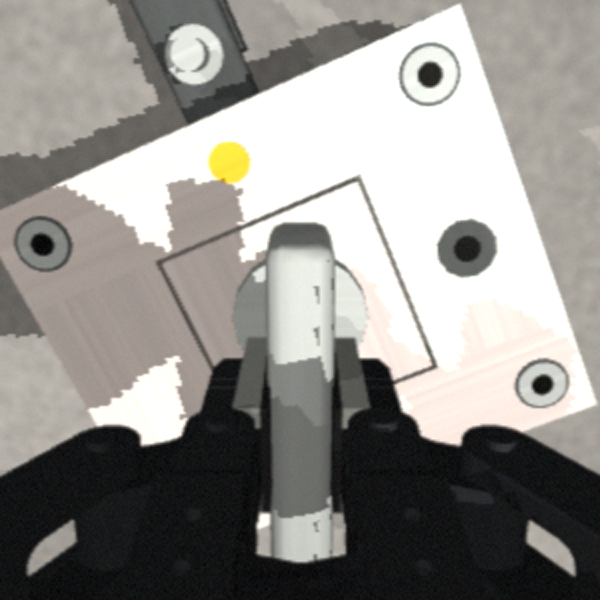

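The crop shows the shoulder seated, centred near (300,308), with the square's diagonal midpoint at (297,315). The bar is still in line with the fingers and torque is rising, so I'll add a little more turn.

Emit:
arm_command(series=[{"dp": [0,0,0],"angular": [0.012,0,0],"gripper": 5},{"dp": [0,0,0],"angular": [0.012,0,0],"gripper": 5},{"dp": [0,0,0],"angular": [0,0,0],"gripper": 5},{"dp": [0,0,0],"angular": [0,0,0],"gripper": 5},{"dp": [0,0,0],"angular": [0,0,0],"gripper": 5},{"dp": [0,0,0],"angular": [0,0,0],"gripper": 5},{"dp": [0,0,0],"angular": [0,0,0],"gripper": 5},{"dp": [0,0,0],"angular": [0,0,0],"gripper": 5}])

```text
clock: 23.3
position: [0.5413, -0.0024, 0.1074]
ee_rot: [0.701, 0.09, 0.702, -0.09]
contact_force: [-1.9, -0.0, 0.8]
width: 0.0117
```

```bash
python3 st.py 0.5422 -0.0026; python3 - <<'E'
from h import *
d=dict(np.load("w4.npz"));im=d["image"]
q=np.array([[360,177],[160,263],[435,367]],np.float32)/2+[100,60]
q=cv2.cornerSubPix(cv2.cvtColor(im,6),q.astype(np.float32).reshape(-1,1,2),(4,4),(-1,-1),(3,50,0.01)).reshape(-1,2)
Q=np.array([plane(d,u,v,0.064) for u,v in q]);print((Q[1]+Q[2])/2)
for i in(1,2): dd=Q[0]-Q[i];print(np.degrees(np.arctan2(dd[1],dd[0])))
for k in range(5):
    get_image("wrist"); print(np.array(get_state()["moment"]).round(3),get_state()["contact_force"].round(2))
E
```

```text
t 23.3 p [ 0.5413 -0.0024  0.1074] seat-face mm 0.02 bar -1.825 level ang [ 0.     -0.0015  0.0002] dp to target [-0.      0.0002  0.0075]
 F [-1.91 -0.02  0.78] M [-0.048  0.339  0.163] q6 0.121 w 0.0117
[ 0.54184763 -0.002478    0.064     ]
10.82628119843035
101.03687643050867
[-0.097  0.364  0.157] [-3.38 -1.07  0.67]
[-0.037  0.376  0.187] [-2.45  0.46  0.02]
[-0.092  0.368  0.227] [-1.99 -0.26  0.76]
[-0.027  0.382  0.182] [-3.11 -0.53  1.59]
[-0.077  0.399  0.225] [-1.84  0.86  0.77]
```

Emit:
arm_command(series=[{"dp": [0,0,0],"angular": [0.012,0,0],"gripper": 5},{"dp": [0,0,0],"angular": [0.01,0,0],"gripper": 5},{"dp": [0,0,0],"angular": [0,0,0],"gripper": 5},{"dp": [0,0,0],"angular": [0,0,0],"gripper": 5},{"dp": [0,0,0],"angular": [0,0,0],"gripper": 5},{"dp": [0,0,0],"angular": [0,0,0],"gripper": 5},{"dp": [0,0,0],"angular": [0,0,0],"gripper": 5},{"dp": [0,0,0],"angular": [0,0,0],"gripper": 5}])

```text
clock: 24.55
position: [0.5413, -0.0024, 0.1074]
ee_rot: [0.699, 0.102, 0.701, -0.102]
contact_force: [-2.4, -0.9, 0.5]
width: 0.012
```

```bash
python3 st.py 0.5422 -0.0026; python3 - <<'E'
from h import *
M=[]
for k in range(6):
    get_image("wrist"); s=get_state(); M.append(np.r_[s["moment"],s["contact_force"]])
print(np.mean(M,0).round(3))
E
```

```text
t 24.55 p [ 0.5413 -0.0024  0.1074] seat-face mm 0.04 bar -1.862 level ang [ 0.     -0.0015  0.0002] dp to target [-0.      0.0002  0.0075]
 F [-2.38 -0.87  0.5 ] M [-0.095  0.39   0.183] q6 0.158 w 0.012
[-0.018  0.401  0.224 -3.123  0.143  0.28 ]
```

Emit:
arm_command(series=[{"dp": [-0.01,0,0],"angular": [0,0,0],"gripper": 5},{"dp": [-0.015,0,0],"angular": [0,0,0],"gripper": 5},{"dp": [-0.02,0,0],"angular": [0,0,0],"gripper": 5},{"dp": [-0.02,0,0],"angular": [0,0,0],"gripper": 5},{"dp": [-0.02,0,0],"angular": [0,0,0],"gripper": 5},{"dp": [-0.02,0,0],"angular": [0,0,0],"gripper": 5},{"dp": [0,0,0],"angular": [0,0,0],"gripper": 5},{"dp": [0,0,0],"angular": [0,0,0],"gripper": 5}])

```text
clock: 25.85
position: [0.541, -0.0025, 0.1166]
ee_rot: [0.698, 0.103, 0.702, -0.103]
contact_force: [-1.1, -0.4, -11.2]
width: 0.0117
```

```bash
python3 st.py 0.5413 -0.0024
```

```text
t 25.85 p [ 0.541  -0.0025  0.1166] seat-face mm 9.16 bar -1.862 level ang [ 0.     -0.0034  0.0006] dp to target [-0.      0.0018  0.0018]
 F [ -1.08  -0.44 -11.25] M [-0.124 -0.07   0.113] q6 0.158 w 0.0117
```

Emit:
arm_command(series=[{"dp": [-0.015,0.001,0.001],"angular": [0,-0.002,0],"gripper": 5},{"dp": [-0.02,0,0],"angular": [0,-0.001,0],"gripper": 5},{"dp": [-0.025,0,0],"angular": [0,0,0],"gripper": 5},{"dp": [-0.025,0,0],"angular": [0,0,0],"gripper": 5},{"dp": [-0.025,0,0],"angular": [0,0,0],"gripper": 5},{"dp": [-0.025,0,0],"angular": [0,0,0],"gripper": 5},{"dp": [0,0,0],"angular": [0,0,0],"gripper": 5},{"dp": [0,0,0],"angular": [0,0,0],"gripper": 5}])

```text
clock: 26.85
position: [0.5425, -0.0021, 0.1365]
ee_rot: [0.701, 0.103, 0.698, -0.103]
contact_force: [0.3, 0.4, -6.3]
width: 0.0119
```

```bash
python3 st.py 0.5416 -0.0024
```

```text
t 26.85 p [ 0.5425 -0.0021  0.1365] seat-face mm 29.07 bar -1.864 level ang [ 0.      0.0023 -0.0006] dp to target [-0.     -0.0042 -0.0065]
 F [ 0.27  0.37 -6.28] M [ 0.011  0.025 -0.003] q6 0.16 w 0.0119
```

Emit:
arm_command(series=[{"dp": [-0.02,-0.003,-0.006],"angular": [0,0.002,0],"gripper": 5},{"dp": [-0.03,0,0],"angular": [0,0,0],"gripper": 5},{"dp": [-0.04,0,0],"angular": [0,0,0],"gripper": 5},{"dp": [-0.05,0,0],"angular": [0,0,0],"gripper": 5},{"dp": [-0.08,0,0],"angular": [0,0,0],"gripper": 5},{"dp": [-0.12,0,0],"angular": [0,0,0],"gripper": 5},{"dp": [-0.15,0,0],"angular": [0,0,0],"gripper": 5},{"dp": [0,0,0],"angular": [0,0,0],"gripper": 5}])

```text
clock: 27.85
position: [0.5422, -0.0024, 0.2001]
ee_rot: [0.7, 0.103, 0.699, -0.103]
contact_force: [0.9, 0.5, -6.5]
width: 0.0118
```

```bash
python3 st.py 0.5094 -0.289; python3 - <<'E'
from h import *
d=cam("scene");cv2.imwrite("pics/s2.png",np.clip(cv2.resize(d["image"][80:260,140:340],(800,600)if 0 else (660,594),interpolation=2)*1.3,0,255).astype(np.uint8))
E
```

```text
t 27.85 p [ 0.5422 -0.0024  0.2001] seat-face mm 92.7 bar -1.864 level ang [ 0.      0.0015 -0.0008] dp to target [-2.0000e-03 -2.3654e+00  4.2790e-01]
 F [ 0.89  0.55 -6.46] M [-0.085 -0.008 -0.006] q6 0.159 w 0.0118
```

View pics/s2.png

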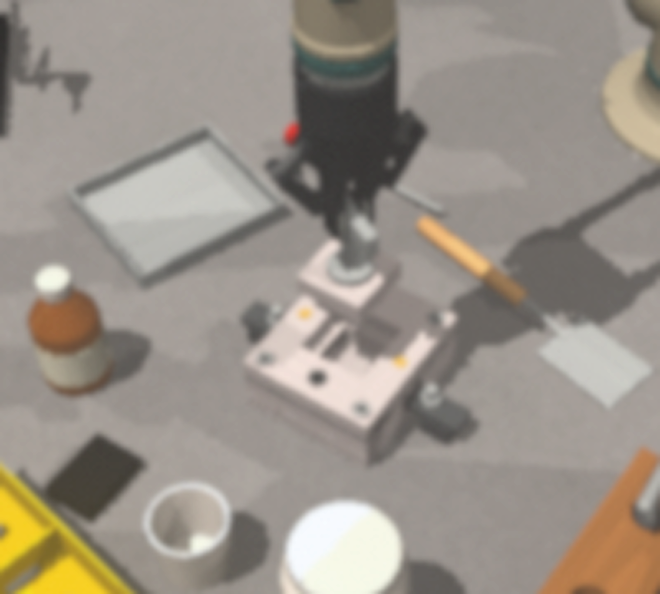

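The plug hangs on the puller clear of the mould, at crop (350,275). Next I'll carry it over the tray.

Emit:
arm_command(series=[{"dp": [0,-0.15,0.027],"angular": [0,0.0015,0],"gripper": 5},{"dp": [0,-0.3,0.055],"angular": [0,0,0],"gripper": 5},{"dp": [0,-0.35,0.063],"angular": [0,0,0],"gripper": 5},{"dp": [0,-0.35,0.063],"angular": [0,0,0],"gripper": 5},{"dp": [0,-0.35,0.063],"angular": [0,0,0],"gripper": 5},{"dp": [0,-0.35,0.063],"angular": [0,0,0],"gripper": 5},{"dp": [0,-0.25,0.045],"angular": [0,0,0],"gripper": 5},{"dp": [0,-0.15,0.027],"angular": [0,0,0],"gripper": 5}])

```text
clock: 28.9
position: [0.5037, -0.2881, 0.1926]
ee_rot: [0.695, 0.103, 0.704, -0.103]
contact_force: [0.2, 0.9, -6.5]
width: 0.0113
```

Emit:
arm_command(series=[{"dp": [0,0,0],"angular": [0,0,0],"gripper": 5},{"dp": [0,0,0],"angular": [0,0,0],"gripper": 5},{"dp": [0,0,0],"angular": [0,0,0],"gripper": 5},{"dp": [0,0,0],"angular": [0,0,0],"gripper": 5},{"dp": [0,0,0],"angular": [0,0,0],"gripper": 5},{"dp": [0,0,0],"angular": [0,0,0],"gripper": 5},{"dp": [0,0,0],"angular": [0,0,0],"gripper": 5},{"dp": [0,0,0],"angular": [0,0,0],"gripper": 5}])

```text
clock: 29.9
position: [0.5034, -0.2851, 0.1919]
ee_rot: [0.694, 0.103, 0.705, -0.101]
contact_force: [-0.8, -0.5, -6.9]
width: 0.0114
```

```bash
python3 st.py 0.5094 -0.289
```

```text
t 29.9 p [ 0.5034 -0.2851  0.1919] seat-face mm 84.51 bar -1.86 level ang [ 0.     -0.0101 -0.0006] dp to target [-0.0009 -0.0167  0.0575]
 F [-0.76 -0.46 -6.87] M [ 0.017 -0.016  0.03 ] q6 -0.342 w 0.0114
```

Emit:
arm_command(series=[{"dp": [0,-0.015,0.05],"angular": [0,-0.01,0],"gripper": 5},{"dp": [0,0,0],"angular": [0,0,0],"gripper": 5},{"dp": [0.1,0,0],"angular": [0,0,0],"gripper": 5},{"dp": [0.18,0,0],"angular": [0,0,0],"gripper": 5},{"dp": [0.18,0,0],"angular": [0,0,0],"gripper": 5},{"dp": [0.12,0,0],"angular": [0,0,0],"gripper": 5},{"dp": [0.06,0,0],"angular": [0,0,0],"gripper": 5},{"dp": [0,0,0],"angular": [0,0,0],"gripper": 5}])

```text
clock: 30.9
position: [0.5085, -0.2889, 0.1102]
ee_rot: [0.7, 0.103, 0.7, -0.102]
contact_force: [-0.4, -0.8, -6.5]
width: 0.0119
```

```bash
python3 st.py 0.5094 -0.289
```

```text
t 30.9 p [ 0.5085 -0.2889  0.1102] seat-face mm 2.8 bar -1.861 level ang [ 0.     -0.0003 -0.0008] dp to target [-0.      0.0012  0.0072]
 F [-0.37 -0.82 -6.51] M [ 0.041  0.018 -0.005] q6 -0.347 w 0.0119
```

22 mm to go. First 18 mm, then slow steps.

Emit:
arm_command(series=[{"dp": [0.04,0,0],"angular": [0,0,0],"gripper": 5},{"dp": [0.04,0,0],"angular": [0,0,0],"gripper": 5},{"dp": [0.03,0,0],"angular": [0,0,0],"gripper": 5},{"dp": [0.015,0,0],"angular": [0,0,0],"gripper": 5},{"dp": [0.008,0,0],"angular": [0,0,0],"gripper": 5},{"dp": [0,0,0],"angular": [0,0,0],"gripper": 5},{"dp": [0,0,0],"angular": [0,0,0],"gripper": 5},{"dp": [0,0,0],"angular": [0,0,0],"gripper": 5}])

```text
clock: 31.9
position: [0.5101, -0.29, 0.0955]
ee_rot: [0.701, 0.102, 0.698, -0.102]
contact_force: [-0.0, 0.8, -7.2]
width: 0.0114
```

```bash
python3 st.py 0.5094 -0.289
```

```text
t 31.9 p [ 0.5101 -0.29    0.0955] seat-face mm -11.93 bar -1.861 level ang [-0.      0.0027  0.0003] dp to target [-0.      0.006  -0.0078]
 F [-0.    0.82 -7.17] M [-0.023 -0.017 -0.026] q6 -0.347 w 0.0114
```

Emit:
arm_command(series=[{"dp": [0.012,0,0],"angular": [0,0.0027,0],"gripper": 5},{"dp": [0.012,0,0],"angular": [0,0,0],"gripper": 5},{"dp": [0.012,0,0],"angular": [0,0,0],"gripper": 5},{"dp": [0.01,0,0],"angular": [0,0,0],"gripper": 5},{"dp": [0.006,0,0],"angular": [0,0,0],"gripper": 5},{"dp": [0.006,0,0],"angular": [0,0,0],"gripper": 5},{"dp": [0,0,0],"angular": [0,0,0],"gripper": 5},{"dp": [0,0,0],"angular": [0,0,0],"gripper": 5}])

```text
clock: 32.9
position: [0.5103, -0.2901, 0.0885]
ee_rot: [0.7, 0.102, 0.7, -0.102]
contact_force: [-0.4, -0.2, -7.2]
width: 0.0119
```

```bash
python3 st.py 0.5094 -0.289
```

```text
t 32.9 p [ 0.5103 -0.2901  0.0885] seat-face mm -18.9 bar -1.861 level ang [-0.      0.0002  0.0004] dp to target [-0.      0.0067 -0.0096]
 F [-0.41 -0.18 -7.19] M [ 0.036 -0.028 -0.008] q6 -0.345 w 0.0119
```

Almost at the expected height, with no contact yet.

Emit:
arm_command(series=[{"dp": [0.005,0,0],"angular": [0,0,0],"gripper": 5},{"dp": [0.005,0,0],"angular": [0,0,0],"gripper": 5},{"dp": [0.005,0,0],"angular": [0,0,0],"gripper": 5},{"dp": [0,0,0],"angular": [0,0,0],"gripper": 5},{"dp": [0,0,0],"angular": [0,0,0],"gripper": 5},{"dp": [0,0,0],"angular": [0,0,0],"gripper": 5},{"dp": [0,0,0],"angular": [0,0,0],"gripper": 5},{"dp": [0,0,0],"angular": [0,0,0],"gripper": 5}])

```text
clock: 33.9
position: [0.5103, -0.2901, 0.0884]
ee_rot: [0.7, 0.102, 0.699, -0.103]
contact_force: [-2.4, 1.1, -1.1]
width: 0.0115
```

```bash
python3 st.py 0.5094 -0.289
```

```text
t 33.9 p [ 0.5103 -0.2901  0.0884] seat-face mm -18.99 bar -1.861 level ang [-0.      0.0007  0.0007] dp to target [-0.      0.0065 -0.0094]
 F [-2.4   1.06 -1.08] M [0.125 0.206 0.03 ] q6 -0.345 w 0.0115
```

Grounded on the floor. Open gradually, then rise.

Emit:
arm_command(grip_force=20, series=[{"dp": [0,0,0],"angular": [0,0,0],"gripper": 5},{"dp": [0,0,0],"angular": [0,0,0],"gripper": 14},{"dp": [0,0,0],"angular": [0,0,0],"gripper": 16},{"dp": [0,0,0],"angular": [0,0,0],"gripper": 20},{"dp": [0,0,0],"angular": [0,0,0],"gripper": 30},{"dp": [0,0,0],"angular": [0,0,0],"gripper": 45},{"dp": [0,0,0],"angular": [0,0,0],"gripper": 45},{"dp": [0,0,0],"angular": [0,0,0],"gripper": 45}])

```text
clock: 34.9
position: [0.5127, -0.2919, 0.0899]
ee_rot: [0.702, 0.101, 0.697, -0.104]
contact_force: [0.7, 0.1, 0.3]
width: 0.0449
```

```bash
python3 st.py 0.5094 -0.289
```

```text
t 34.9 p [ 0.5127 -0.2919  0.0899] seat-face mm -17.49 bar -1.861 level ang [-0.      0.0047  0.0021] dp to target [-0.0003  0.0156 -0.0332]
 F [0.66 0.07 0.28] M [ 0.018  0.003 -0.041] q6 -0.345 w 0.0449
```

Emit:
arm_command(series=[{"dp": [-0.05,0,0],"angular": [0,0,0],"gripper": 45},{"dp": [-0.1,0,0],"angular": [0,0,0],"gripper": 45},{"dp": [-0.2,0,0],"angular": [0,0,0],"gripper": 45},{"dp": [-0.25,0,0],"angular": [0,0,0],"gripper": 45},{"dp": [-0.25,0,0],"angular": [0,0,0],"gripper": 45},{"dp": [0,0.2,0],"angular": [0,0,0],"gripper": 45},{"dp": [0,0,0],"angular": [0,0,0],"gripper": 45},{"dp": [0,0,0],"angular": [0,0,0],"gripper": 45}])

```text
clock: 35.9
position: [0.5199, -0.2694, 0.2011]
ee_rot: [0.704, 0.099, 0.695, -0.105]
contact_force: [-0.1, -0.2, -0.1]
width: 0.0453
```

```bash
python3 st.py 0.5094 -0.289; python3 - <<'E'
from h import *
d=cam("wrist"); s=cam("scene"); np.savez("w5.npz",**{k:np.array(v) for k,v in d.items()})
a=cv2.resize(d["image"],(520,390)); b=cv2.resize(s["image"][100:180,140:240],(270,216),interpolation=2); b=cv2.copyMakeBorder(b,0,174,0,0,0)
cv2.imwrite("pics/f.png",np.clip(np.hstack([a,b])*1.3,0,255).astype(np.uint8))
E
```

```text
t 35.9 p [ 0.5199 -0.2694  0.2011] seat-face mm 93.67 bar -1.861 level ang [-0.      0.0086  0.0039] dp to target [ 0.0006 -0.1816 -0.037 ]
 F [-0.1  -0.23 -0.12] M [-0.012  0.027 -0.022] q6 -0.305 w 0.0453
```

View pics/f.png

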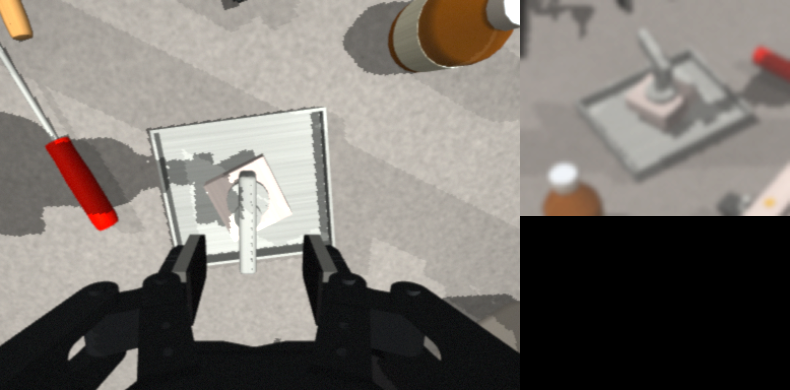

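The plug stands in the tray with the puller upright, and the arm is clear. One depth check, then hand in.

```bash
python3 - <<'E'
from h import *
d=dict(np.load("w5.npz")); s=512/520
W=np.array([[pt(d,u,v) for u in range(195,300)] for v in range(145,275)]); z=W[...,2]
h=W[(z>.038)&(z<.049)]; b=W[(z>.108)&(z<.13)]
def fit(P):
    c=np.linalg.svd(P-np.median(P,0),full_matrices=0)[2][2]; return np.arccos(abs(c[2]))
print("head z",np.median(h[:,2]),"tilt",fit(h),"bar z",np.median(b[:,2]),"bar tilt",fit(b),"bar c",cv2.minAreaRect(b[:,:2].astype(np.float32)),"head c",cv2.minAreaRect(h[:,:2].astype(np.float32)))
sign_off()
E
```

```text
head z 0.04530752531658522 tilt 0.008027235872738065 bar z 0.11898094312114454 bar tilt 0.023954814816792937 bar c ((0.5112721920013428, -0.28769367933273315), (0.07725635170936584, 0.012905042618513107), 73.37220764160156) head c ((0.5110145211219788, -0.29001787304878235), (0.06324215233325958, 0.06358040124177933), 10.117430686950684)
the job is handed in; nothing more can be done
```

The plug is out of the mould and standing in the steel tray with the puller still screwed in, and the job is handed in at about 36 s. No verdict is reported.

**What I did:**
- **Screwing in:** I took the puller from the tool block, let its lugs settle on the thread and turned it clockwise. It followed the 16 mm lead until the shoulder seated.
- **Nip:** I tightened to about 0.22 N m, averaged over six readings. The 18 N between puller and plug can't be measured directly, so it is inferred from that torque.
- **Lift and placing:** I drew the plug straight up, with a tool tilt of about 5 mrad at most. I then lowered it onto the tray floor, where the touch was only about 6 N, released it and backed off.

**Last checks:**

| Check | Measured | Expected |
|---|---|---|
| Plug head height | 45.3 mm | 45 mm |
| Puller bar top height | 119.0 mm | 119 mm |
| Plug tilt | 0.008 rad | under 0.06 rad |
| Plug position from tray middle | about 2 mm | within 52 mm |
| Force on the arm | about zero | touching nothing |

**Weaker readings:**
- The bar's apparent tilt was 0.024 rad. It comes from a small, narrow surface and is within limits, but it was the noisiest figure.
- The bar centre and the plug head centre came out 2.3 mm apart horizontally, close to the 3 mm limit. Camera error of about 2 mm could explain it, and I did not re-measure.
- I checked the other objects only by eye in the pictures; none looked moved.

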